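# Turn a clamped filter tube until its side port stands upright

### The arm

A 7-joint arm with a two-finger parallel gripper is mounted at the origin on the work surface. World frame = base frame: x ahead of the robot, y to its left, z up, the work surface at z = 0. Lengths are in m, angles in rad, forces in N, time in s.
With the tool pointing down it reaches from about 0.425 to 0.95 m from the base axis. Payload 16.7 kg.
Tool frame: the origin (TCP) lies at the very end of the fingers, on their centre line; the grasp point (between the pads) lies 19 mm behind it; y points along the fingers, z is the direction in which the jaws open and shut, and the axes are right-handed (so a half turn about y gives the same grasp; the last joint's range is limited). The gripper opens to 94 mm and grips with 3 to 60 N. Pads are 16 mm wide; open, the fingers measure 119 mm over their backs; the gripper's body (75 mm by 177 mm) begins 78 mm behind the grasp point.
Start: joints at [-1.423, 0.426, 0.074, 1.606, -0.034, 1.111, -0.067], TCP at [0.197, 0.645, 0.205] pointing down, gripper open.
Joint ranges: [-2.85, 2.85], [-0.5, 2.14], [-1.23, 1.37], [0.21, 2.46], [-1.02, 4.16], [0.16, 2.05], [-2.73, 2.73]. Speed limits (rad/s): [1.89, 1.89, 2.39, 2.39, 3.01, 3.01, 3.01].

### API

Orientations are given as a rotation vector (axis times angle).
In Python, from rig import arm gives the robot as it stands. Calls block until the motion is done:
- arm.move_to(position, orientation): joint-space move of the TCP to a pose.
- arm.servo_line(position, max_speed=0.15, attitude=None, f_stop=None): straight line of the TCP; attitude=None keeps the orientation; max_speed is the mean speed in m/s. With f_stop (N) it stops when the force on the tool has changed by that much, and returns True; else False.
- arm.set_joints(angles): joint-space move.
- arm.gripper_to(opening, force=None): opening from 0.0 (shut) to 1.0 (fully open); force is the grip in N (None keeps the last); returns when the fingers have stopped.
- arm.sleep(seconds).
- arm.ik(position, orientation): joint angles nearest the present ones, or None.
- arm.observe(): the state.
- arm.snapshot(name): name is "scene" or "top" or "wrist"; returns (picture, depth): 420x560x3 uint8, red, green, blue; 420x560 float32, m along the optical axis (not along the pixel's ray), 0 where there is no reading.
- arm.get_calibration(name): a dict with "intrinsics" (3x3 intrinsics, pixels), "k1" (the pictures are not rectified: a ray, as slopes to the right and down, at radius r is drawn at 1 + k1 r^2 times it, then the intrinsics apply), "R" (3x3) and "t" (3): a world point X has camera coordinates R X + t. Camera axes: x right, y down, z forward; pixel columns grow to the right and rows downward; lengths in m; the calibration is good to about 2 mm. A picture is of the moment at which its call begins: read the wrist's pose just before it. get_calibration takes no time and is no camera call; for the wrist camera it gives the pose at the moment of the call.
A pose or a line that the arm cannot do raises arm.PlanningError and nothing moves.
- arm.close_job(): hands the job in, once; it reports no verdict.
Trained networks look in the newest picture that a camera, given by its name, has taken for a name from the list of things; names that differ only in an ending like _2 or _b are one class to them, and where a whole thing is asked for, a point or a joint stands for the part that bears it (a point fixed in the world has none). Each returns a list of dicts, best first, with "score" (0 to 1); they miss things now and then, are a little off and sometimes report something else, mostly with a low value. They report only what shows in the picture. A call takes as long as a camera call.
- arm.trace(camera, query): "pixels" (420x560 bool, what is visible of it).
- arm.pinpoint(camera, query): "location" ([x, y, z] in m, in world coordinates, good to about 4 mm: a listed point, or the origin of a listed thing).
The state is a dict: "time": time; "q": joint angles; "dq": joint speeds; "joint_efforts": joint torques, N m; "ee_pos": TCP position; "tcp_rot": TCP orientation; "force": force on the tool from outside, world axes, zero at the start; "ft_torque": the same for the moment, N m; "grip_width": opening from 0.0 (shut) to 1.0 (fully open).
Only numpy, scipy, OpenCV 4.12 (cv2) and the standard library are available. Lean on these libraries where they do the work, as an engineer would, in place of code of your own. Each camera call takes 0.05 s, during which the arm holds its last target.

### The job

The gas filter tube is clamped in the small yoke vice with its side port leaning over towards the robot. Slacken the vice's screw just enough to free the tube, by no more than half a turn of the bar handle, turn the tube until the port stands straight up, then screw the vice down again about as tight as it was and let go. Leave the other things on the bench where they are.

Things in the scene. Friction and masses are not known exactly. Their poses are not given: they have to be found in the camera images.
- vice: Grey yoke vice, fixed to the bench: base plate 130 (x) by 210 (y) by 14 mm, with an arch (yoke) 112 mm wide in x, 36 mm in y, top at 152 mm, standing at y = -55 mm. Origin: centre of the plate's underside, on the bench. The filter tube lies along the vice's y axis on V rests, its axis at x = 0, 75 mm above the bench; z is up.
- screw (a joint): Angle of the vice's upright screw in rad; positive is anticlockwise from above, which slackens. It starts tight, between -0.15 and 0.15. A radian lifts the shoe 2.5 mm; the clamping force is about 40 N at 0 and falls by 48 N a radian, so the shoe leaves the tube at about 0.85. It stays where it is left, takes 0.2 to 0.4 N m to turn, and ends at -0.8 and 4.5.
- handle (a point): Centre of the screw's steel bar handle, on the screw's axis, 180 mm above the bench (vice x = 0, y = -55 mm). The handle is a level bar 80 mm long (along this point's x), 14 mm wide (y) and 18 mm high, and turns with the screw; with the screw at 0 the bar is parallel to the vice's x. 19 mm are free between its underside and the boss on the yoke.
- shoe: Steel pressure shoe 36 by 30 by 10 mm under the screw, which presses on the top of the tube and slides up and down only; it is sprung. Origin: centre of its underside.
- filter: Aluminium filter tube, 38 mm diameter, 200 mm long, 54 mm flanges; it only turns about its own axis (its y = the vice's y). Origin: on that axis, 75 mm above the vice's origin. Its z points out along the port: at the start 0.4 to 0.75 rad off vertical towards the vice's -x. Freed, it stays where it is left and takes about 0.15 N m to turn; clamped it resists about 1 N m.
- port (a point): Centre of the port's square steel head, 30 mm (x) by 30 mm (y) by 34 mm (along z), 58 mm from the tube's axis, at y = 72 mm on the tube; axes as the filter. Below the head is a neck of 20 mm diameter.
- wrench: Loose wrench, 170 mm, lying beyond the vice; leave it. Origin at its underside.
- spare_tube: Loose spare tube, 140 mm, with square end plates, lying beyond the vice; leave it. Origin at its underside.
- bottle: Loose amber bottle, 60 mm diameter, 130 mm tall, beside the port end of the vice; leave it. Origin at its underside.
- gauge: Loose pressure gauge on a square foot, 108 mm tall, beside the screw end of the vice; leave it. Origin at its underside.
- jar: Loose jar, 64 mm diameter, 75 mm tall, off to the left; leave it. Origin at its underside.
- carton: Loose carton, 90 by 150 by 60 mm, off to the right; leave it. Origin at its underside.

How it is judged:
On the way, in this order (a step that is already met when the one before it is completed fails the run):
1. the screw is slackened until the shoe no longer presses on the tube (contact force between shoe and filter below 0.5 N), for 0.2 s.
2. the port stands upright while the screw is slack (angle between port's own z axis and vertical below 0.12 rad and contact force between shoe and filter below 8 N), for 0.2 s.
At the end, for the whole second after the job is handed in: The port stands upright within 0.12 rad (7 degrees), at rest, and the shoe presses on the tube with more than 20 N (screw back to about where it started; below about 0.4) (angle between port's own z axis and vertical below 0.12 rad and contact force between shoe and filter above 20 N and angular speed of filter below 0.05 rad/s); the robot touches nothing.
It fails at once if the screw is opened by more than half a turn (3.4 rad on its scale) (value of joint screw above 3.4 rad).
It fails at once if a bystander is shifted by more than 40 mm, or the bottle, gauge or jar is knocked over (distance of any of wrench, spare_tube, bottle, gauge, jar, carton from where it was at the start of the episode above 0.04 m or angle between any of bottle, gauge, jar's own z axis and vertical above 0.5 rad).
It also fails if it takes over 59 s, if anything falls off the work surface, if the arm or the gripper's body presses on something with over 40 N, if the wrist force passes 120 N, or if a joint passes its speed limit or range.

## Working session

There is one attempt and no reset: what is moved stays moved. The work goes in short steps, each a Python script; the robot and the scene stay as the last script left them, time stands still between calls to the robot, and variables do not carry over. Pictures are saved under pics/ and viewed, and the job is handed in when it is done.

```bash
ls; mkdir -p pics
cat > h.py <<'E'
import numpy as np, cv2
from rig import arm
from scipy.spatial.transform import Rotation as Rn
def save(cam,fn):
    p,d=arm.snapshot(cam); cv2.imwrite('pics/'+fn,p[:,:,::-1]); return p,d
def world(cam,d,pix,c=None):
    c=c or arm.get_calibration(cam)
    K=np.array(c['intrinsics']);R=np.array(c['R']);t=np.array(c['t']);k=c['k1']
    pix=np.atleast_2d(pix).astype(float)
    s=np.c_[(pix[:,0]-K[0,2])/K[0,0],(pix[:,1]-K[1,2])/K[1,1]]
    u=s.copy()
    for _ in range(20): u=s/(1+k*(u**2).sum(1))[:,None]
    z=d[pix[:,1].astype(int),pix[:,0].astype(int)]
    X=np.c_[u*z[:,None],z]
    return (X-t)@R
E
python3 - <<'E'
from h import *
for c in ['scene','top']:
    save(c,c+'0.png')
    for q in ['vice','handle','port','filter','shoe','bottle','gauge','wrench','spare_tube','jar','carton']:
        r=arm.pinpoint(c,q); print(c,q,[(np.round(x['location'],3).tolist(),round(x['score'],2)) for x in r[:2]])
s=arm.observe(); print(s['time'],s['ee_pos'],s['tcp_rot'],s['grip_width'])
E
```

```text
pics
scene vice [([0.599, -0.067, -0.0], 0.57)]
scene handle [([0.583, -0.115, 0.182], 0.55)]
scene port [([0.583, 0.014, 0.119], 0.63), ([0.701, 0.121, -0.001], 0.31)]
scene filter [([0.594, -0.064, 0.071], 0.85), ([0.584, -0.115, 0.182], 0.18)]
scene shoe []
scene bottle [([0.702, 0.12, -0.003], 0.82)]
scene gauge [([0.588, -0.286, -0.002], 0.87)]
scene wrench [([0.758, -0.02, 0.0], 0.8)]
scene spare_tube [([0.717, -0.196, -0.002], 0.62)]
scene jar [([0.399, 0.465, 0.0], 0.62)]
scene carton [([0.45, -0.509, 0.002], 0.65), ([0.7, 0.121, -0.0], 0.28)]
top vice [([0.595, -0.062, 0.002], 0.74), ([0.7, 0.116, 0.002], 0.48)]
top handle [([0.576, -0.114, 0.18], 0.56)]
top port [([0.585, 0.018, 0.118], 0.61)]
top filter [([0.595, -0.065, 0.074], 0.58)]
top shoe [([0.405, 0.466, 0.004], 0.24)]
top bottle [([0.7, 0.118, 0.0], 0.75), ([0.599, -0.062, 0.002], 0.38)]
top gauge [([0.592, -0.283, -0.002], 0.76), ([0.581, 0.017, 0.116], 0.24)]
top wrench [([0.753, -0.018, -0.0], 0.58)]
top spare_tube [([0.716, -0.194, 0.0], 0.54)]
top jar [([0.406, 0.46, 0.002], 0.66), ([0.584, 0.017, 0.116], 0.21)]
top carton [([0.449, -0.511, 0.002], 0.96)]
1.2 [0.1974148  0.64544362 0.20547931] [-1.55825606  0.23302597 -0.23295954] 1.0000097404109534
```

View pics/scene0.png

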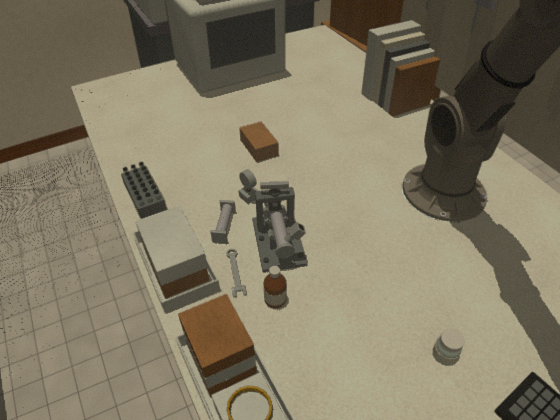

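View pics/top0.png

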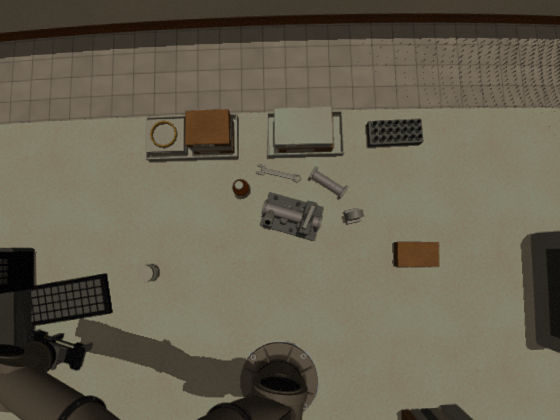

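The scene picture shows the vice at about (278,225), with its arch and handle at (272,190) and the port at (297,231). The top view shows it yawed slightly clockwise. I'll look closer with the wrist camera.

```bash
cat >> h.py <<'E'
def down(a):
    ca,sa=np.cos(a),np.sin(a)
    return Rn.from_matrix(np.c_[[sa,-ca,0],[0,0,-1],[ca,sa,0]]).as_rotvec()
E
python3 - <<'E'
from h import *
s=arm.observe(); print(Rn.from_rotvec(s['tcp_rot']).as_matrix().round(2))
for a in [np.pi/2-.25,-np.pi/2-.25]:
  for p in [(0.55,-0.06,0.42),(0.5,-.06,.4)]:
    q=arm.ik(p,down(a)); print(a,p,None if q is None else np.round(q,2))
q=arm.ik((0.52,-.06,.4),down(np.pi/2-.25))
arm.move_to((0.52,-.06,.4),down(np.pi/2-.25))
p,d=save('wrist','w0.png'); np.save('w0d.npy',d)
for n in ['vice','handle','port','filter']:
    r=arm.pinpoint('wrist',n); print(n,[(np.round(x['location'],4).tolist(),round(x['score'],2)) for x in r[:2]])
print(arm.observe()['time'])
E
```

```text
[[ 0.96 -0.    0.29]
 [-0.29 -0.    0.96]
 [-0.   -1.   -0.  ]]
1.3207963267948966 (0.55, -0.06, 0.42) [-0.9   0.13  1.03  1.61 -0.11  1.46  1.45]
1.3207963267948966 (0.5, -0.06, 0.4) [-1.   -0.04  0.98  1.74  0.03  1.43  1.3 ]
-1.8207963267948966 (0.55, -0.06, 0.42) [-0.91  0.14  1.04  1.61 -0.12  1.46 -1.68]
-1.8207963267948966 (0.5, -0.06, 0.4) [-0.94 -0.03  0.93  1.74  0.03  1.42 -1.84]
vice [([0.6001, -0.0668, 0.002], 0.63)]
handle [([0.5782, -0.1163, 0.1774], 0.91)]
port [([0.5832, 0.0144, 0.1197], 0.74), ([0.721, -0.2026, 0.0014], 0.23)]
filter [([0.596, -0.0577, 0.0773], 0.57)]
4.2667
```

View pics/w0.png

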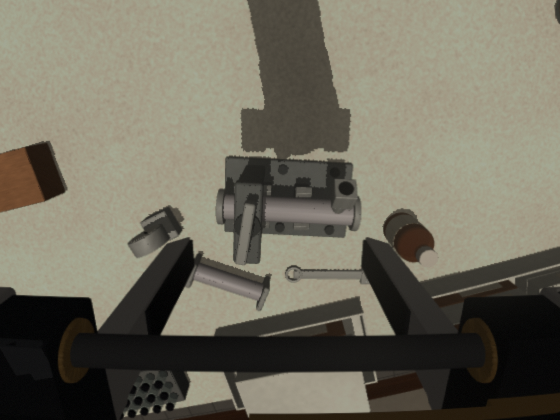

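Run:
```python
from h import *
d=np.load('w0d.npy')
vv,uu=np.mgrid[0:420,0:560]; P=world('wrist',d,np.c_[uu.ravel(),vv.ravel()]).astype(float)
ok=(d.ravel()>0); np.save('P.npy',P)
near=ok&(np.abs(P[:,0]-.6)<.17)&(np.abs(P[:,1]+.06)<.17)
for lo,hi in [(.008,.02),(.145,.158),(.180,.198)]:
    m=near&(P[:,2]>lo)&(P[:,2]<hi)&(np.hypot(P[:,0]-.59,P[:,1]+.08)<.14)
    Q=P[m]; 
    if len(Q)<20: print(lo,len(Q)); continue
    (c,s,a)=cv2.minAreaRect(Q[:,:2].astype(np.float32)*1000)
    print(lo,len(Q),Q.mean(0).round(4),'rect',np.round(c,1),np.round(s,1),round(a,1), 'z',np.median(Q[:,2]))
```

```text
0.008 4162 [ 0.5807 -0.0503  0.0129] rect [627.  -72.2] [210.3 195.6] 72.4 z 0.012630047515230954
0.145 1481 [ 0.5711 -0.1108  0.1509] rect [ 579.5 -115.1] [ 36.2 111.3] 72.5 z 0.1505317276265863
0.18 737 [ 0.5779 -0.1142  0.1871] rect [ 579.7 -115.1] [14.1 79.8] 65.4 z 0.18731500796835066
```

The wrist view shows the handle bar at (243,225) on the arch and the port head at (346,190). The fitted sizes match: the yoke is 36×111 mm and the bar 14×80 mm. The vice yaw is -17.5° and the screw is at about -0.12 rad. Next is the port tilt.

```bash
cat >> h.py <<'E'
A=np.deg2rad(-17.5); XV=np.array([np.cos(A),np.sin(A),0]);YV=np.array([-np.sin(A),np.cos(A),0]);ZV=np.array([0,0,1.])
SC=np.array([.5796,-.1151,0]); VO=SC+.055*YV
def tov(P): return (P-VO)@np.c_[XV,YV,ZV]
def porttilt(P):
    V=tov(P); m=(np.abs(V[:,1]-72)<1e9)&(np.abs(V[:,1]-.072)<.011)&(np.hypot(V[:,0],V[:,2]-.075)>.066)&(np.hypot(V[:,0],V[:,2]-.075)<.09)&(V[:,2]>.06)
    Q=V[m]; c=Q.mean(0); _,s,vt=np.linalg.svd(Q-c,full_matrices=False); n=vt[2]*np.sign(vt[2][2])
    return len(Q),c,n,np.arctan2(n[0],n[2]),np.arctan2(c[0],c[2]-.075),s
E
python3 - <<'E'
from h import *
P=np.load('P.npy')
print(porttilt(P)); print(tov(np.array([.5832,.0144,.1197])))
SCR=-0.124
# jaw perpendicular to bar
b=A+SCR
for k in (1,-1):
    for th in (0,.6,1.2,1.5):
        q=arm.ik((*SC[:2],.163),down(b+k*np.pi/2+th)); print(k,th,None if q is None else np.round(q,2))
    for ax in (0,):
      pass
E
```

```text
(370, array([-0.04791649,  0.07194475,  0.13044077]), array([-0.59117454,  0.0052073 ,  0.80652684]), np.float64(-0.6325242719066381), np.float64(-0.7127275427308507), array([0.17806753, 0.12161164, 0.03686116]))
[-0.03550802  0.06958889  0.1197    ]
1 0 [-0.64  0.5   0.99  1.88 -0.49  1.02  1.69]
1 0.6 [-0.62  0.48  0.95  1.88 -0.46  1.02  2.27]
1 1.2 [ 0.03  0.33  0.07  1.84 -0.03  0.97  2.46]
1 1.5 [ 0.33  0.35 -0.3   1.83  0.12  0.98  2.62]
-1 0 [-0.75  0.64  1.21  1.89 -0.68  1.11 -1.27]
-1 0.6 [-0.77  0.67  1.26  1.89 -0.72  1.13 -0.64]
-1 1.2 [-0.74  0.62  1.18  1.88 -0.65  1.09 -0.1 ]
-1 1.5 [-0.72  0.59  1.14  1.88 -0.61  1.07  0.16]
```

Run:
```python
from h import *
b=A-0.124-np.pi/2
arm.gripper_to(.45)
arm.move_to((*SC[:2],.24),down(b))
print(np.round(arm.observe()['q'],2), arm.observe()['time'])
# test in-place rotation in free air
t0=arm.observe()['time']
arm.servo_line((*SC[:2],.24),max_speed=.1,attitude=down(b+.1)); o=arm.observe();print(o['time']-t0,np.round(o['q'],2))
arm.servo_line((*SC[:2],.24),max_speed=.1,attitude=down(b))
r=arm.servo_line((*SC[:2],.163),max_speed=.08,f_stop=8); o=arm.observe(); print(r,o['time'],o['ee_pos'],o['force'])
save('scene','s1.png')
```

```text
[-0.79  0.51  1.22  1.8  -0.51  1.2  -1.41] 7.65
0.25 [-0.78  0.49  1.2   1.8  -0.49  1.19 -1.33]
False 9.2667 [ 0.57988658 -0.11521902  0.16344894] [0.80422241 0.24271438 0.69863911]
```

Run:
```python
import cv2
i=cv2.imread('pics/s1.png'); cv2.imwrite('pics/s1c.png',cv2.resize(i[130:310,180:380],None,fx=3,fy=3))
```

```text
(no output)
```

View pics/s1c.png

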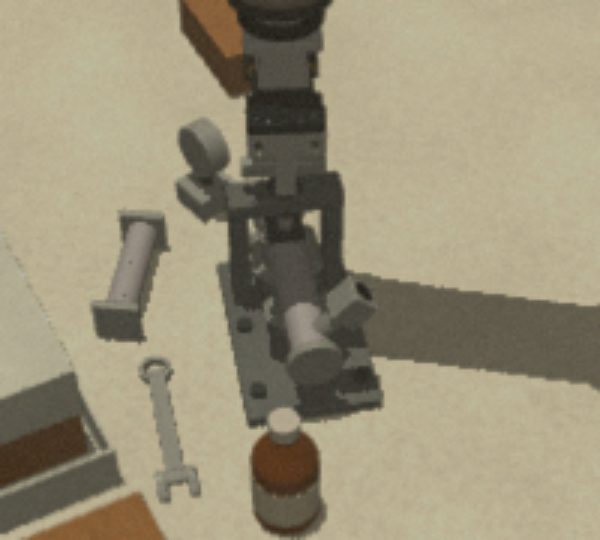

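The crop shows the fingers straddling the bar handle at about (285,180). I'll grip and slacken.

```bash
cat >> h.py <<'E'
def turn(a0,a1,z=.163,step=.06,v=None):
    n=int(np.ceil(abs(a1-a0)/step))
    for a in np.linspace(a0,a1,n+1)[1:]:
        arm.servo_line((*SC[:2],z),max_speed=.1,attitude=down(a))
E
python3 - <<'E'
from h import *
b=A-0.124-np.pi/2
arm.gripper_to(0.0,force=60); o=arm.observe(); print(o['grip_width']*94,o['force'],o['ft_torque'])
for i in range(3):
    turn(b+i*.45,b+(i+1)*.45,step=.12); o=arm.observe(); print(o['time'],o['grip_width']*94,np.round(o['force'],1),np.round(o['ft_torque'],2),np.round(o['q'],2))
E
```

```text
13.430247209295818 [-0.4848896   0.76295634  1.94525858] [0.23780167 0.09997171 0.07658293]
10.9333 13.670896280220333 [0.1 1.3 3.4] [0.11 0.16 0.24] [-0.66  0.51  1.01  1.88 -0.51  1.03 -0.99]
12.0 13.419535012424678 [ 2.5 -4.1  3.1] [-0.83 -0.37  0.14] [-0.59  0.46  0.89  1.88 -0.42  1.   -0.62]
13.0667 13.533070602363393 [ 4.6 -5.   0.9] [-1.15 -0.81  0.14] [-0.51  0.42  0.78  1.87 -0.35  0.99 -0.24]
```

```bash
cat >> h.py <<'E'
def portpose(th,r,sgn,jaw='x',lat=0):
    # th: tilt, + toward +x ; r radius of TCP
    u=np.sin(th)*XV+np.cos(th)*ZV; e=np.cos(th)*XV-np.sin(th)*ZV
    y=-u; z=sgn*(e if jaw=='x' else YV); x=np.cross(y,z)
    return VO+.075*ZV+.072*YV+r*u, Rn.from_matrix(np.c_[x,y,z]).as_rotvec()
E
python3 - <<'E'
from h import *
o=arm.observe(); M=Rn.from_rotvec(o['tcp_rot']).as_matrix(); print('jaw',np.arctan2(M[1,2],M[0,2])-(A-np.pi/2))
arm.gripper_to(.45)
arm.servo_line((*SC[:2],.27),max_speed=.15)
for jaw in 'xy':
  for s in (1,-1):
    for th,r in ((-.66,.12),(-.66,.041),(-.3,.041),(0,.041),(0.05,.041)):
        q=arm.ik(*portpose(th,r,s,jaw)); print(jaw,s,th,r,None if q is None else np.round(q,2))
E
```

```text
jaw 1.21978754412426
x 1 -0.66 0.12 [-0.75  0.04  0.3   2.42  1.19  0.46 -1.8 ]
x 1 -0.66 0.041 [ 0.06  0.28 -0.48  2.34  1.59  0.52 -2.12]
x 1 -0.3 0.041 [-0.8   0.35  0.72  2.11 -0.21  0.49 -0.28]
x 1 0 0.041 [-0.59  0.5   0.64  1.85 -0.37  0.92 -0.09]
x 1 0.05 0.041 [-0.57  0.53  0.64  1.8  -0.39  0.99 -0.07]
x -1 -0.66 0.12 [ 0.19  0.09 -0.67  2.37  1.24  0.52  1.31]
x -1 -0.66 0.041 [ 0.06  0.28 -0.48  2.34  1.59  0.52  1.02]
x -1 -0.3 0.041 [-1.15  0.71  1.32  2.13 -0.99  0.72 -2.71]
x -1 0 0.041 [-0.94  0.9   1.34  1.86 -0.95  1.21 -2.72]
x -1 0.05 0.041 [-0.91  0.93  1.34  1.82 -0.95  1.28 -2.72]
y 1 -0.66 0.12 [-1.08  0.03  0.64  2.43  1.19  0.45 -0.22]
y 1 -0.66 0.041 [-0.97  0.3   0.69  2.4   1.74  0.2  -0.78]
y 1 -0.3 0.041 [-0.56  0.3   0.41  2.1   0.04  0.5   1.05]
y 1 0 0.041 [-0.37  0.44  0.33  1.84 -0.18  0.89  1.31]
y 1 0.05 0.041 [-0.35  0.47  0.33  1.79 -0.2   0.96  1.33]
y -1 -0.66 0.12 None
y -1 -0.66 0.041 [-0.91  0.29  0.62  2.4   1.7   0.23  2.4 ]
y -1 -0.3 0.041 [-1.    0.45  0.99  2.12 -0.52  0.53 -1.56]
y -1 0 0.041 [-0.79  0.62  0.95  1.86 -0.6   0.99 -1.45]
y -1 0.05 0.041 [-0.76  0.65  0.95  1.81 -0.61  1.06 -1.44]
```

```bash
cat >> h.py <<'E'
def look(fn):
    p,d=save('wrist',fn); vv,uu=np.mgrid[0:420,0:560]; P=world('wrist',d,np.c_[uu.ravel(),vv.ravel()]).astype(float)
    P=P[d.ravel()>0]
    V=tov(P); m=(V[:,2]>.18)&(V[:,2]<.198)&(np.hypot(V[:,0],V[:,1]+.055)<.055)
    if m.sum()>50:
        c,s,a=cv2.minAreaRect((V[m][:,:2]*1000).astype(np.float32))
        if s[0]>s[1]: a=a-90
        a=(a+90)%180   # long axis direction, deg
        print('handle',np.round(c,1),np.round(s,1),'long axis deg',round(a,1),'screw',np.deg2rad(a),'or',np.deg2rad(a-180))
    r=porttilt(P); print('port',r[0],r[1].round(4),'normal tilt',round(r[3],3),'pos tilt',round(r[4],3))
    q=arm.pinpoint('wrist','port'); 
    for x in q[:1]:
        v=tov(np.array(x['location'])); print('pin',v.round(4),np.arctan2(v[0],v[2]-.075),x['score'])
E
python3 - <<'E'
from h import *
arm.move_to(VO+.02*YV-.06*XV+.40*ZV,portpose(0,.041,1,'y')[1])
look('w2.png'); print(arm.observe()['time'],np.round(arm.observe()['q'],2))
E
```

```text
handle [ -0.1 -54.8] [80.4 14.2] long axis deg 70.4 screw 1.2291210147371097 or -1.9124716388526837
port 387 [-0.0482  0.072   0.1302] normal tilt -0.634 pos tilt -0.718
pin [-0.0365  0.0691  0.1198] -0.6836189392032673 0.92
16.125 [-0.56  0.09  0.53  1.64 -0.05  1.42  1.25]
```

View pics/w2.png

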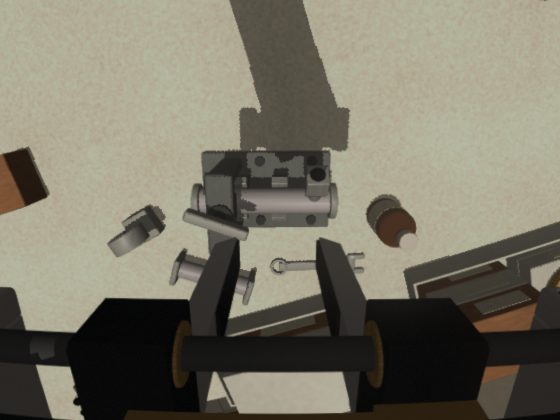

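The handle at (215,223) has turned and the screw is at about 1.23 rad, so it's slack. The port at (318,178) still leans about 0.67 rad. I'll grip the head across its y faces and swing it along the arc.

Run:
```python
from h import *
t0=-.67; off=-.016
R0=portpose(0,.041,1,'y')[1]
C=VO+.075*ZV+.071*YV
pos=lambda t: C+.058*(np.sin(t)*XV+np.cos(t)*ZV)+off*ZV
arm.gripper_to(.6)
arm.move_to(pos(t0)+.08*ZV,R0)
r=arm.servo_line(pos(t0),max_speed=.1,f_stop=8); print('stop',r,arm.observe()['force'])
if not r:
    arm.gripper_to(0,force=15); o=arm.observe(); print(o['grip_width']*94,np.round(o['force'],1))
    for t in np.linspace(t0,0,9)[1:]:
        arm.servo_line(pos(t),max_speed=.08); o=arm.observe(); print(round(t,2),np.round(o['force'],1),np.round(o['ft_torque'],2))
    arm.sleep(.3)
    print(o['time'])
    arm.gripper_to(.6)
    arm.servo_line(pos(0)+.09*ZV,max_speed=.15)
    arm.move_to(VO+.02*YV-.06*XV+.40*ZV,R0)
    look('w3.png'); print(arm.observe()['time'])
```

```text
stop False [-0.04579998  0.39501469  0.45124954]
29.976708601791174 [1.9 5.9 1.8]
-0.59 [ 0.2  5.4 -0.3] [1.17 0.08 0.06]
-0.5 [-1.1  5.3 -0.3] [1.3  0.15 0.03]
-0.42 [ 0.4  6.2 -1.8] [1.35 0.14 0.05]
-0.34 [ 0.3  5.5 -2. ] [1.44 0.15 0.04]
-0.25 [ 1.1  6.6 -2.2] [ 1.34  0.15 -0.  ]
-0.17 [-0.3  5.2 -2.8] [1.4  0.16 0.04]
-0.08 [-0.6  6.6 -3.5] [1.39 0.21 0.01]
0.0 [ 0.4  6.1 -2.2] [1.44 0.16 0.01]
20.95
handle [ -0.3 -54.8] [80.4 14.4] long axis deg 70.4 screw 1.2283168732459602 or -1.913275780343833
port 425 [-0.0194  0.072   0.1456] normal tilt -0.266 pos tilt -0.268
pin [0.0434 0.1998 0.0006] 2.6137562495513995 0.73
23.55
```

View pics/w3.png

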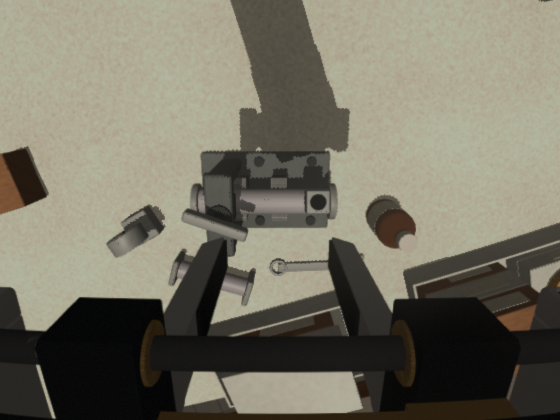

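The port at (318,202) moved only to about -0.27 rad, so the head slipped in the grip. I'll straddle it with the jaws along x and a vertical tool, so closing squares it upright.

Run:
```python
from h import *
R0=portpose(0,.041,1,'x')[1]; T=VO+.072*YV
arm.gripper_to(.85)
arm.move_to(T+.21*ZV,R0)
r=arm.servo_line(T+.118*ZV,max_speed=.12,f_stop=8); print('stop',r,arm.observe()['force'])
if not r:
    arm.gripper_to(0,force=30); o=arm.observe(); print(o['grip_width']*94,np.round(o['force'],1),np.round(o['ft_torque'],2),o['ee_pos']-T)
    arm.sleep(.4)
    arm.gripper_to(.6)
    arm.servo_line(T+.21*ZV,max_speed=.15)
    arm.move_to(VO+.02*YV-.06*XV+.40*ZV,portpose(0,.041,1,'y')[1])
    look('w4.png'); print(arm.observe()['time'])
```

```text
stop False [-0.15478326 -0.71064321 -0.08783524]
29.744543193793447 [-0.7  1.   0.2] [0.06 0.45 0.07] [ 7.65104278e-05 -6.32795511e-06  1.17998259e-01]
handle [ -0.1 -54.5] [80.6 14.2] long axis deg 70.4 screw 1.2278967595840002 or -1.913695894005793
port 407 [-0.0017  0.072   0.1481] normal tilt -0.067 pos tilt -0.024
pin [0.0017 0.0669 0.1329] 0.029968541656411947 0.69
30.3833
```

View pics/w4.png

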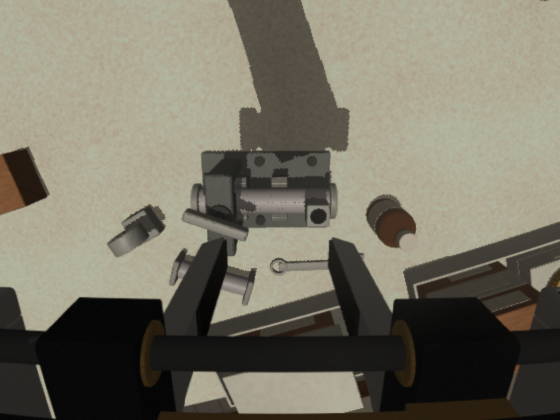

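The port head at (318,215) now stands upright within about 0.03–0.07 rad, and the jaws closed to 29.7 mm, which means it's squared. Now I'll retighten.

Run:
```python
from h import *
b0=A-np.pi/2; s0,s1=1.228,-.124
arm.gripper_to(.45)
arm.move_to((*SC[:2],.24),down(b0+s0)); print(np.round(arm.observe()['q'],2))
r=arm.servo_line((*SC[:2],.163),max_speed=.1,f_stop=8)
print(r)
if not r:
    arm.gripper_to(0,force=60); print(arm.observe()['grip_width']*94)
    for i in range(3):
        turn(b0+s0+(s1-s0)*i/3,b0+s0+(s1-s0)*(i+1)/3,step=.12); o=arm.observe(); print(o['time'],np.round(o['force'],1),np.round(o['ft_torque'],2))
    arm.gripper_to(.45)
    arm.servo_line((*SC[:2],.27),max_speed=.15)
    arm.move_to(VO+.02*YV-.06*XV+.40*ZV,portpose(0,.041,1,'y')[1])
    look('w5.png'); print(arm.observe()['time'])
```

```text
[-0.47  0.31  0.7   1.79 -0.22  1.12 -0.35]
False
13.382503025666072
34.8417 [ 4.2 -2.8  0. ] [-0.65 -0.94 -0.19]
35.9083 [ 5.2 -2.8  3.2] [-0.63 -0.96 -0.16]
36.975 [ 4.1 -1.7  4.6] [-0.38 -0.88 -0.12]
handle [ -0.2 -54.3] [14.4 79.1] long axis deg 173.0 screw 3.0195205397555043 or -0.12207211383428906
port 399 [-0.0018  0.072   0.1484] normal tilt -0.055 pos tilt -0.024
pin [0.0026 0.0674 0.1339] 0.044100478458910936 0.62
40.9833
```

View pics/w5.png

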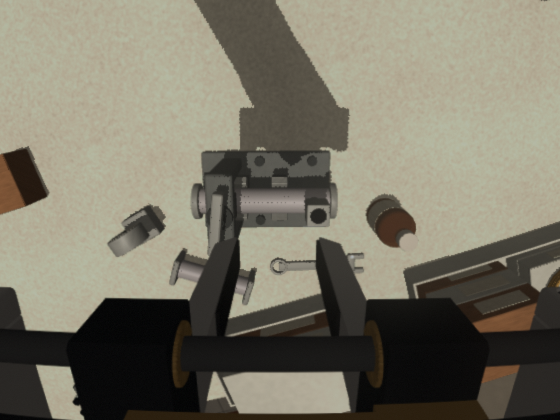

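The handle at (217,222) is back at -0.12 rad, the port at (318,215) is upright, and the bystanders haven't moved. I'm handing it in.

```bash
python3 -c "
from rig import arm
print(arm.close_job())"
```

```text
the job is handed in; nothing more can be done
None
```

The port now stands upright and the vice is clamped again, with the screw back at its starting angle. I handed the job in at about 41 s; no verdict is reported.

- **Screw:** I slackened it from about -0.12 to 1.23 rad, well inside the half turn, and screwed it back to -0.122 rad as measured in the last picture. I judged the clamping force from the screw angle; there was no direct reading of it.
- **Port:** The first swing slipped in the grip and left the port at about -0.27 rad. I then closed the jaws across the head from both sides, which squared it upright.
- **Last check:** Three estimates of the remaining tilt disagree slightly, at -0.055, -0.024 and +0.044 rad. All are within the 0.12 rad limit.
- **Bench:** The gripper was open and clear of everything. The things near the vice and the edge of the carton look unmoved in the wrist picture. The jar was out of view and I did not re-measure any of them.

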